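# Load the tube stub and index the welding carousel

### The arm

A 6-joint arm with a two-finger parallel gripper is mounted at the origin on a cart in front of the work surface, level with it; the furniture and walls round the work are solid. World frame = base frame: x ahead of the robot, y to its left, z up, the work surface at z = 0. Lengths are in m, angles in rad, forces in N, time in s.
With the tool pointing down it reaches from about 0.35 to 0.775 m from the base axis. Payload 7.3 kg.
Tool frame: the origin (TCP) lies at the very end of the fingers, on their centre line; the grasp point (between the pads) lies 19 mm behind it (robot.tcp_to_grasp is the distance from the TCP to the grasp point, in m); x points along the fingers, y is the direction in which the jaws open and shut, and the axes are right-handed (so a half turn about x gives the same grasp; the last joint's range is limited). The gripper opens to 92 mm and grips with 3 to 60 N. Pads are 19 mm wide; open, the fingers measure 130 mm over their backs; the gripper's body (75 mm by 190 mm) begins 47 mm behind the grasp point.
Start: joints at [0.961, 0.342, 1.524, -0, 1.275, -0.146], TCP at [0.235, 0.47, 0.227] pointing down, gripper open.
Joint ranges: [-2.53, 2.53], [-0.77, 2.02], [0.04, 2.7], [-1, 4.14], [0.28, 2.66], [-3.11, 3.11]. Speed limits (rad/s): [2.57, 2.57, 3.14, 3.14, 3.14, 3.14].

### API

Orientations are given as [roll, pitch, yaw] about the fixed x, y, z axes, in that order (R = Rz(yaw) Ry(pitch) Rx(roll)).
In Python, from cell import robot gives the robot as it stands.
- The arm moves only by the tool move_arm, never from a script. Its argument "increments" is a list of rows, each a list of 4 numbers: the shift along the tool's x, y, z normalised to -1 to 1, where 1 is 40 cm, then the turn about the tool's x normalised to -1 to 1, where 1 is 60 degrees. In form: [[dx, dy, dz, twist], ...]. A call has 1 to 5 rows; each row is the pose to reach, as a shift and turn from the pose commanded when the call began, along the tool's axes at that moment; what a row does not reach only later rows make up. A row lasts 1/8 s, in which the tool goes at most 62.5 mm and 10.7 degrees, less where a joint would pass 70% of its speed; a pose out of reach is approached as far as the arm can. A call with a number of a shift or a turn outside -1 to 1 is refused whole. A call with a gripper value outside its range is refused whole. "gripper" is the closure, from 0 (fully open) to 1 (shut), set as the call begins (left out, the last holds). The fingers move at their own pace and stop on an object; "squeeze" is the grip in N (left out, the last holds). Time passes only in rows, so rows that repeat a pose let the fingers close. It gives the time, the measured TCP pose, the force and the opening at its end, in the units of the state.
- robot.observe(): the state, without advancing time (a new reading comes with each control period).
- robot.read_camera(name): name is "scene" or "top"; returns the picture (420x560x3 uint8, red, green, blue); there is no depth.
- robot.camera_params(name): a dict with "fx", "fy", "cx", "cy" (pixels), "k1" (the pictures are not rectified: a ray, as slopes to the right and down, at radius r is drawn at 1 + k1 r^2 times it, then the intrinsics apply), "R" (3x3) and "t" (3): a world point X has camera coordinates R X + t. Camera axes: x right, y down, z forward; pixel columns grow to the right and rows downward; lengths in m; the calibration is good to about 2 mm. A picture is of the moment at which its call begins. camera_params takes no time and is no camera call.
- robot.hand_in(): hands the job in, once; it reports no verdict.
The state is a dict: "time": time; "qpos": joint angles; "qvel": joint speeds; "joint_efforts": joint torques, N m; "tool_pos": TCP position; "tool_rot": TCP orientation; "contact_force": force on the tool from outside, world axes, zero at the start; "torque": the same for the moment, N m; "opening": finger opening in m.
Only numpy, scipy, OpenCV 4.12 (cv2) and the standard library are available. Lean on these libraries where they do the work, as an engineer would, in place of code of your own. Each camera call takes 0.05 s, during which the arm holds its last target.

### The job

Put the loose round tube stub upright into the one empty nest of the welding carousel and press it down past its spring balls until it is firmly grounded on the seat inside, without forcing it. Then turn the carousel by its crank post one click clockwise (seen from above), so that the new tube comes to the yellow station mark and the click plunger holds the carousel there. Let go, and leave the nut, the washer and the gusset alone.

Things in the scene. Friction and masses are not known exactly. Their poses are not given: they have to be found in the camera images.
- tube_mid (a point): Centre (half-way up) of the loose dark steel tube stub that stands upright on the table: 42 mm outside diameter, 48 mm tall, 0.1 to 0.2 kg; grasp it across its outside. z points up its axis.
- nest (a point): Centre of the mouth of the empty nest: a round 44 mm hole, chamfered 3 mm, in a dark block. z up, x towards the carousel's axis. Three sprung balls in its wall, 11 mm below the mouth, take 4 to 10 N to pass. A brass seat screw lies 16 to 24 mm below the mouth, set anew each time: press slowly until the tube grounds there, then hold a push of about 15 N (13 to 18) for half a second; over 20 N does damage.
- carousel: Grey round base, 300 mm diameter, fixed to the table; origin on the axis at table level. On it turns an aluminium plate (250 mm, top at 34 mm height) with six nest blocks 60 x 58 mm, mouths 61 mm above the table, centres 85 mm from the axis. Five hold tubes (tops at 89 mm), one is empty. White mark: loading place; yellow mark: welding station. Never lean on it with more than 25 N.
- post (a point): Middle of the black grip sleeve (15 mm diameter, 26 mm long, upright) on the steel crank post, 102 mm above the table. The post stands on the turning plate 108 mm from the axis, a quarter turn counter-clockwise (seen from above) from the empty nest; its top is 119 mm above the table. Round, so a grip can swivel on it.
- hub (a point): Centre of the top of the carousel's hub, on the vertical axis about which the plate turns, 52 mm above the table.
- wheel (a joint): Angle of the turning plate in rad, growing clockwise seen from above; 0 at the start. It clicks every 1.047 rad (60 degrees): a sprung roller in the small housing at the base's far right rim drops between two ribs on the rim and pulls the plate to the click from up to 0.04 rad either side. It takes 5 to 8 N at the post to leave or enter a click, little in between.
- nut: Grey hexagon nut, 27 x 31 x 15 mm, lying on the table; bystander. Origin at the centre of its underside.
- washer: Square washer plate, 46 x 46 x 6 mm, lying on the table; bystander. Origin at the centre of its underside.
- gusset: Dark triangular steel gusset, 72 x 72 x 6 mm, lying on the table; bystander. Origin at its underside.
There are look-alikes about, which are no part of the job. Of the things that look like the part that bears tube_mid, the smallest one is meant.

How it is judged:
On the way, in this order (a step that is already met when the one before it is completed fails the run):
1. the tube is in the empty nest at the loading place, upright, past the spring balls and pressed onto the seat with a contact force of 15 N or more (horizontal distance between tube_mid and nest below 0.004 m and z of tube_mid in the frame of nest below 0.0105 m and angle between tube_mid's own z axis and vertical below 0.08 rad and contact force between tube and wheel above 15 N and value of joint wheel between -0.1 and 0.1 rad), for 0.15 s.
2. the plate stands one click on, with the tube still home (value of joint wheel between 0.997 and 1.097 rad and z of tube_mid in the frame of nest below 0.0105 m and horizontal distance between tube_mid and nest below 0.004 m), for 0.2 s.
At the end, for the whole second after the job is handed in: The plate rests in the next click clockwise (1.047 rad, within 0.05 rad); the tube stands upright (within 0.08 rad) in its nest, within 4 mm of the nest's axis, its bottom at least 13 mm below the mouth, at rest (all of step 2 and velocity of joint wheel between -0.05 and 0.05 rad/s and angle between tube_mid's own z axis and vertical below 0.08 rad and linear speed of tube below 0.02 m/s); the robot touches nothing.
It fails at once if the tube is pressed against the carousel with more than 28 N (contact force between tube and wheel above 28 N).
It fails at once if the arm or the gripper's body leans on the carousel with more than 30 N (contact force between the arm and wheel above 30 N).
It fails at once if the carousel is turned well past the next click (value of joint wheel above 1.3 rad).
It fails at once if the carousel is turned backwards out of its click (value of joint wheel below -0.25 rad).
It fails at once if a bystander (nut, washer, gusset) is moved by more than 15 mm (distance of any of nut, washer, gusset from where it was at the start of the episode above 0.015 m).
It also fails if it takes over 70 s, if anything falls off the work surface, if the arm or the gripper's body presses on something with over 40 N, if the wrist force passes 120 N, or if a joint passes its speed limit or range.

## Working session

There is one attempt and no reset: what is moved stays moved. The work goes in short steps, Python scripts to look and compute and a tool call to move; the robot and the scene stay as the last step left them, time stands still between calls to the robot, and variables do not carry over. Pictures are saved under pics/ and viewed, and the job is handed in when it is done.

Besides the shell and the picture viewer there is one more tool, called after ">>>" as a command line: name --pt "numbers of a row" for each row, then --argument value for the rest. move_arm: Moves the arm, as the interface text tells. Its arguments: {"type":"object","properties":{"increments":{"type":"array","items":{"type":"array","items":{"type":"number"}}},"gripper":{"type":"number"},"squeeze":{"type":"number"}},"required":["increments"]}

```bash
ls; mkdir -p pics; python3 - <<'E'
from cell import robot
import cv2
for n in("scene","top"):
    im=robot.read_camera(n); cv2.imwrite(f"pics/{n}0.png",im[:,:,::-1])
    print(n,robot.camera_params(n))
print(robot.observe())
E
```

```text
pics
scene {'fx': 446.7665574168369, 'fy': 446.7665574168369, 'cx': 284.5024752239718, 'cy': 207.63244219451474, 'k1': -0.07880306928901558, 'R': array([[ 0.84434743, -0.53551629, -0.01731244],
       [-0.43070093, -0.65915639, -0.61644915],
       [ 0.31870696,  0.52795374, -0.78720437]]), 't': array([-0.47699636,  0.2515715 ,  0.93823342])}
top {'fx': 495.4386551360302, 'fy': 495.4386551360302, 'cx': 277.9794652808639, 'cy': 206.37666329512427, 'k1': -0.15166517371202498, 'R': array([[ 0.00171783, -0.99997809,  0.0063935 ],
       [-0.99854337, -0.00206008, -0.05391568],
       [ 0.05392767, -0.00629157, -0.99852502]]), 't': array([-0.02995586,  0.55431357,  1.47276701])}
{'time': 0.1, 'qpos': array([ 9.61024449e-01,  3.42655623e-01,  1.52488814e+00, -7.61111046e-06,
        1.27538962e+00, -1.46017748e-01]), 'qvel': array([-1.47485419e-04, -1.23973573e-03, -1.51119222e-03, -2.91603104e-05,
       -2.31591286e-03, -8.27474071e-04]), 'joint_efforts': array([ 1.62919729e-03, -4.32005239e+01, -2.44695300e+01,  7.17996061e-02,
        5.25537122e-02, -6.09946278e-05]), 'tool_pos': array([0.23462804, 0.46926823, 0.22612476]), 'tool_rot': array([-1.71138539,  1.56945558, -2.1751373 ]), 'contact_force': array([-0.14133924,  0.12801409,  0.14029616]), 'torque': array([ 0.01230045, -0.00234858, -0.05538854]), 'opening': 0.09205272605741842}
```

View pics/scene0.png

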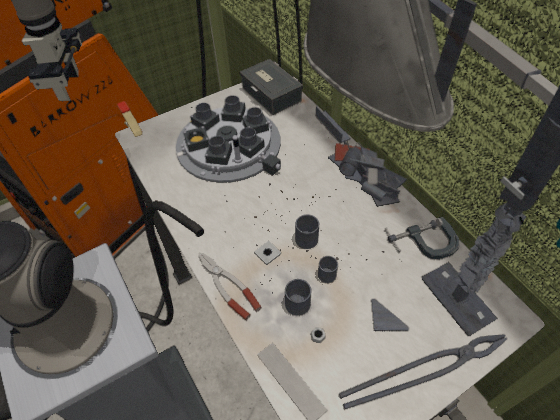

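View pics/top0.png

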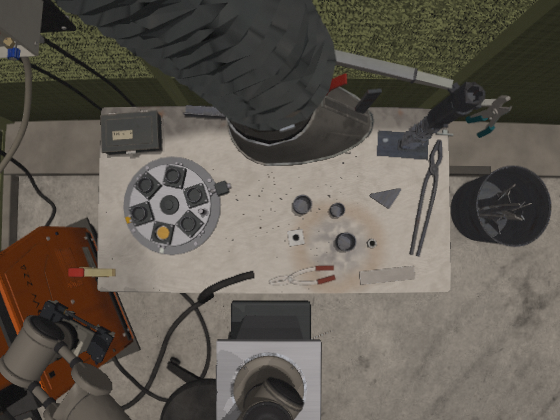

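```bash
cat > h.py <<'E'
import numpy as np,cv2
from cell import robot
def proj(n,X):
    p=robot.camera_params(n);c=np.asarray(X)@p["R"].T+p["t"];s=c[...,:2]/c[...,2:]
    s=s*(1+p["k1"]*(s**2).sum(-1,keepdims=True));return s*[p["fx"],p["fy"]]+[p["cx"],p["cy"]]
def back(n,uv,z):
    p=robot.camera_params(n);d=(np.array(uv,float)-[p["cx"],p["cy"]])/[p["fx"],p["fy"]];s=d.copy()
    for _ in range(30): s=d/(1+p["k1"]*(s@s))
    r=p["R"].T@np.array([*s,1]);o=-p["R"].T@p["t"];return o+r*(z-o[2])/r[2]
def crop(n,im,u,v,w,h,k,name):
    c=im[v:v+h,u:u+w,::-1];cv2.imwrite(name,cv2.resize(c,None,fx=k,fy=k,interpolation=cv2.INTER_CUBIC))
E
python3 - <<'E'
import cv2
from h import *
t=cv2.imread("pics/top0.png")[:,:,::-1];s=cv2.imread("pics/scene0.png")[:,:,::-1]
crop("",t,115,150,120,110,5,"pics/c1.png")
crop("",t,280,180,120,80,6,"pics/c2.png")
crop("",s,170,90,120,100,6,"pics/c3.png")
crop("",s,270,200,90,120,5,"pics/c4.png")
E
```

```text
(no output)
```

View pics/c1.png

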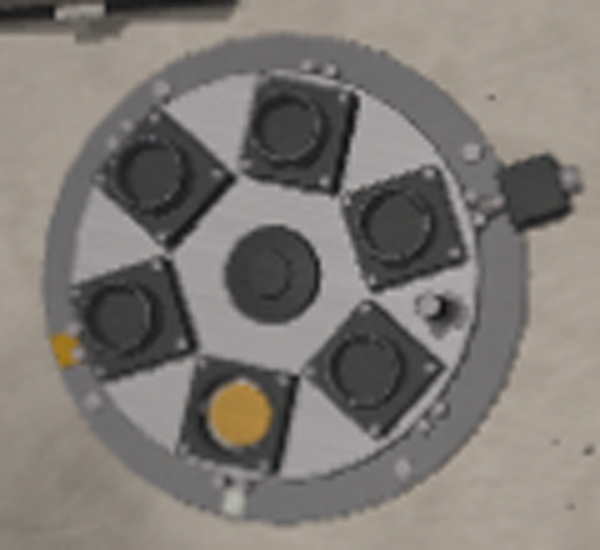

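View pics/c2.png

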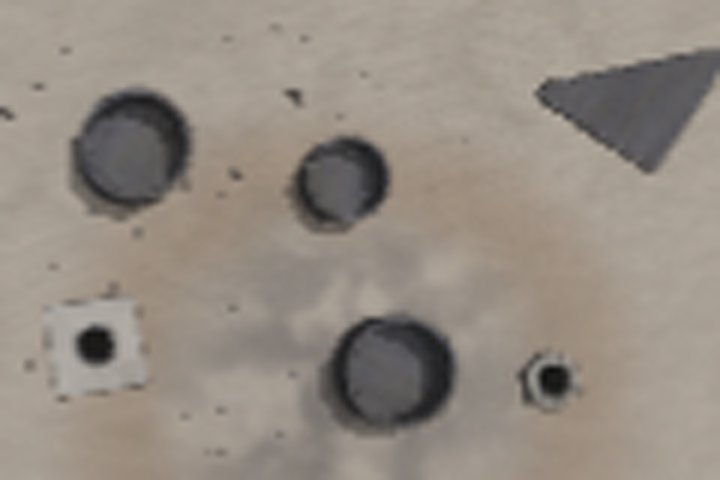

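View pics/c3.png

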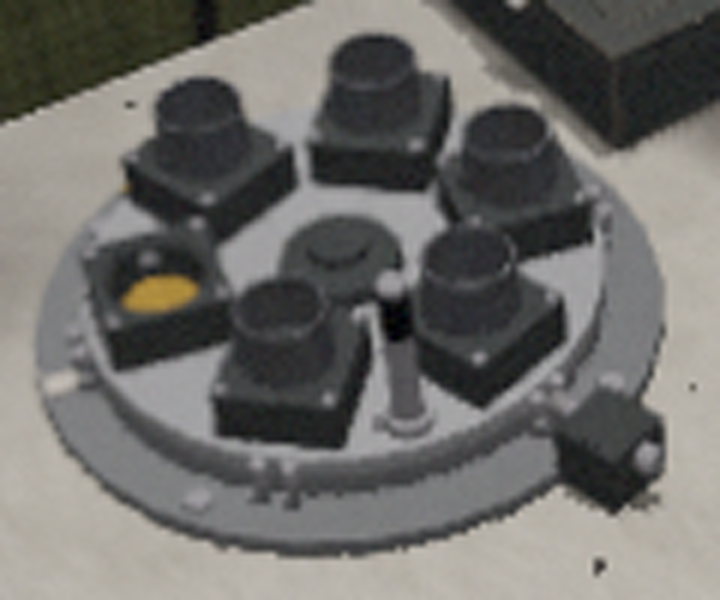

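View pics/c4.png

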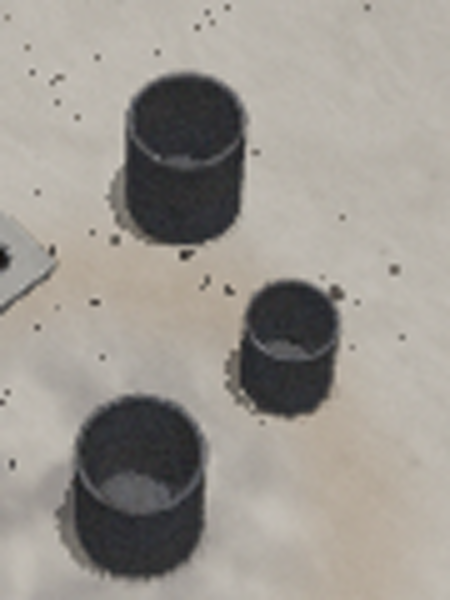

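```bash
cat > fit.py <<'E'
from h import *
from scipy.optimize import least_squares
f=lambda p,o,k:(np.array(p)+.5)/k-.5+np.array(o)
T=np.array([f(p,(115,150),5) for p in [(240,413),(118,316),(152,172),(287,127),(397,222),(363,370)]])
S=np.array([f(p,(170,90),6) for p in [(155,270),(200,103),(374,60),(508,132),(468,255),(280,308)]])
hubT=f((272,274),(115,150),5);hubS=f((341,250),(170,90),6);pT=f((430,304),(115,150),5);pS=f((391,283),(170,90),6)
def model(q):
    x,y,th=q;a=th-np.arange(6)*np.pi/3
    P=np.c_[x+.085*np.cos(a),y+.085*np.sin(a),np.full(6,.089)];P[0,2]=.061
    b=th+np.pi/2;po=np.array([x+.108*np.cos(b),y+.108*np.sin(b),.119])
    return P,np.array([x,y,.052]),po
def res(q,parts=False):
    P,h,po=model(q)
    rT=np.r_[proj("top",P)-T,[proj("top",h)-hubT],[proj("top",po)-pT]]
    rS=np.r_[proj("scene",P)-S,[proj("scene",h)-hubS],[proj("scene",po)-pS]]
    rT[0]*=.3;rS[0]*=.3
    if parts: return rT,rS
    return np.r_[rT,rS].ravel()
if __name__=="__main__":
    q0=[*back("top",hubT,.052)[:2],np.pi]
    r=least_squares(res,q0,loss="soft_l1");print(q0,r.x);a,b=res(r.x,True);print(a.round(2));print(b.round(2))
    for w in (0,1):
        g=lambda q:res(q,True)[w].ravel();rr=least_squares(g,q0,loss="soft_l1");print(rr.x)
    P,h,po=model(r.x);print("nest",P[0],"post",po)
    tt=back("top",f((344.5,180),(280,180),6),.048);ts=back("scene",f((292,320),(270,200),5),.048);print(tt,ts)
    # overlays
    def draw(n,im,k,o,name,tubes):
        c=cv2.imread(im)[o[1]:o[1]+o[3],o[0]:o[0]+o[2]];c=cv2.resize(c,None,fx=k,fy=k,interpolation=cv2.INTER_CUBIC)
        t=np.linspace(0,2*np.pi,60);C=lambda p,rad:np.array(p)+rad*np.c_[np.cos(t),np.sin(t),0*t]
        for X in tubes:
            uv=((proj(n,X)-o[:2]+.5)*k-.5);cv2.polylines(c,[uv.round().astype(int)],True,(0,255,0),1)
        cv2.imwrite(name,c)
    t=np.linspace(0,2*np.pi,60);C=lambda p,rad:np.array(p)+rad*np.c_[np.cos(t),np.sin(t),0*t]
    L=[C(p,.021) for p in P[1:]]+[C(P[0],.025),C(P[0],.022),C(po,.006),C([*po[:2],.034],.006),C([*h[:2],.034],.125),C([*h[:2],0],.15)]
    draw("top","pics/top0.png",5,(115,150,120,110),"pics/o1.png",L)
    draw("scene","pics/scene0.png",6,(170,90,120,100),"pics/o2.png",L)
    m=(tt+ts)/2
    L=[C([*m[:2],.048],.021),C([*m[:2],0],.021)]
    draw("top","pics/top0.png",8,(310,190,60,45),"pics/o3.png",L)
    draw("scene","pics/scene0.png",8,(300,240,60,60),"pics/o4.png",L)
    a=cv2.imread("pics/o3.png");b=cv2.imread("pics/o4.png");z=np.zeros((480,960,3),np.uint8);z[:a.shape[0],:480]=a;z[:,480:]=b;cv2.imwrite("pics/o5.png",cv2.resize(z,(800,400)))
E
python3 fit.py
```

```text
[np.float64(0.5575443542094843), np.float64(0.29247939415195573), 3.141592653589793] [0.5594424  0.29332636 2.93765067]
[[-0.2  -0.06]
 [ 0.13 -0.6 ]
 [-0.32 -0.57]
 [ 0.35 -0.83]
 [-0.07 -0.26]
 [ 0.45 -0.84]
 [-0.27 -0.64]
 [ 0.28 -0.19]]
[[-0.06  0.26]
 [-0.68  0.57]
 [-0.43  0.34]
 [-0.33  0.36]
 [-0.29  0.77]
 [-0.27  0.36]
 [-0.73 -1.31]
 [-0.43  0.19]]
[0.55781862 0.2935068  2.93908888]
[0.56103967 0.29371628 2.93502151]
nest [0.47620395 0.31054151 0.061     ] post [0.53756903 0.18756457 0.119     ]
[ 0.54349389 -0.20247767  0.048     ] [ 0.5475322  -0.20508085  0.048     ]
```

View pics/o1.png

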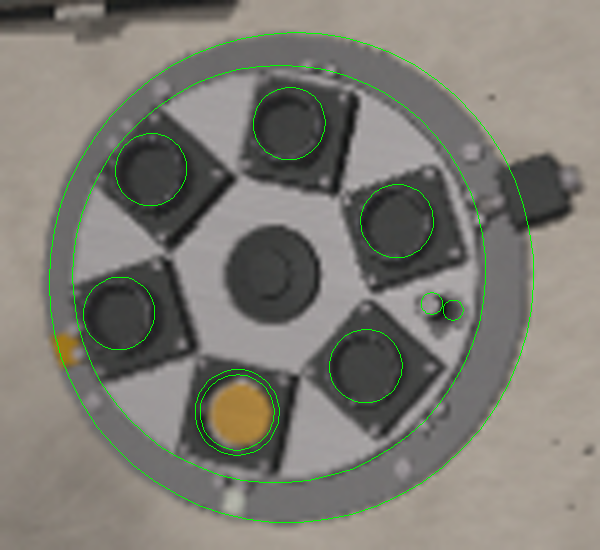

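View pics/o2.png

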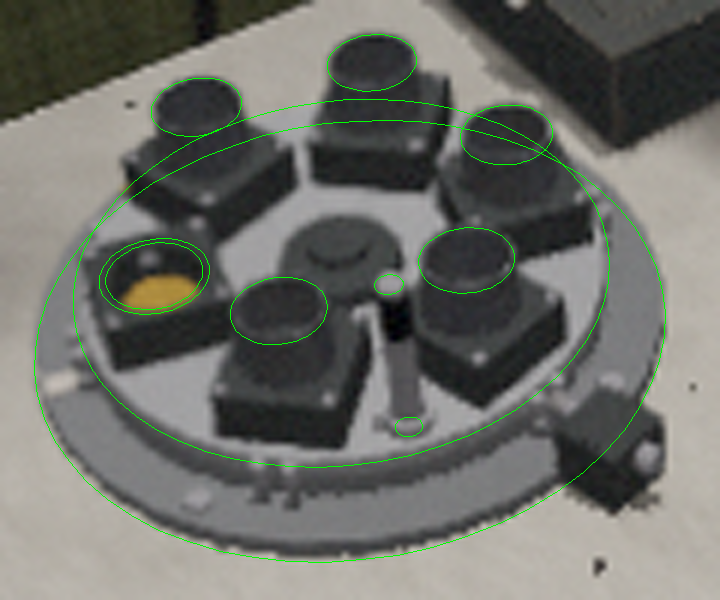

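View pics/o5.png

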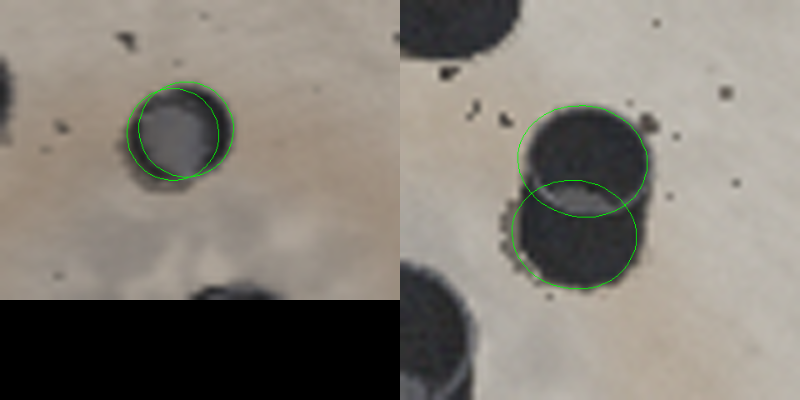

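```bash
cat >> h.py <<'E'
from scipy.spatial.transform import Rotation as Ro
def st(pr=True):
    o=robot.observe();R=Ro.from_euler("xyz",o["tool_rot"]).as_matrix()
    if pr: print("t",round(o["time"],2),"pos",o["tool_pos"].round(4),"F",o["contact_force"].round(2),"T",o["torque"].round(2),"open",round(o["opening"],4),"yang",round(np.degrees(np.arctan2(R[1,1],R[0,1])),2),"q",o["qpos"].round(2))
    return o,R
def inc(target,dyang=0):
    o,R=st();d=R.T@(np.array(target)-o["tool_pos"]);print("inc",(d/.4).round(4),"twist for +deg yaw",-dyang/60)
E
python3 - <<'E'
from h import *
o,R=st();print(R.round(4))
f=lambda p,o,k:(np.array(p)+.5)/k-.5+np.array(o)
for nm,p,z in [("big1",(132,148),.06),("big2",(393,374),.06),("nut",(550,380),.01),("washer",(96,345),.006),("gus1",(535,92),.006),("gus2",(650,172),.006)]:
    print(nm,back("top",f(p,(280,180),6),z).round(3))
E
```

```text
t 0.1 pos [0.2346 0.4693 0.2261] F [-0.14  0.13  0.14] T [ 0.01 -0.   -0.06] open 0.0921 yang 63.43 q [ 0.96  0.34  1.52 -0.    1.28 -0.15]
[[-8.000e-04  4.473e-01  8.944e-01]
 [-1.100e-03  8.944e-01 -4.473e-01]
 [-1.000e+00 -1.300e-03 -2.000e-04]]
big1 [ 0.558 -0.097  0.06 ]
big2 [ 0.449 -0.224  0.06 ]
nut [ 0.445 -0.311  0.01 ]
washer [ 0.462 -0.082  0.006]
gus1 [ 0.59  -0.305  0.006]
gus2 [ 0.55  -0.364  0.006]
```

>>> move_arm --pt "0 -0.092 0.116 0.17" --pt "0 -0.184 0.232 0.34" --pt "0 -0.276 0.348 0.51" --pt "0 -0.368 0.464 0.68" --pt "0 -0.46 0.58 0.85" --gripper 0

```text
time: 0.72
tool_pos: [0.3604, 0.1995, 0.2267]
tool_rot: [2.155, 1.571, 0.795]
contact_force: [1.0, 0.1, -0.6]
opening: 0.0918
```

```bash
python3 -c "
from h import *
inc([.5455,-.204,.2])"
```

```text
t 0.72 pos [0.3604 0.1995 0.2267] F [ 0.95  0.07 -0.57] T [-0.08  0.03  0.01] open 0.0918 yang 12.11 q [0.32 0.13 1.81 0.   1.2  0.11]
inc [0.0666 0.2409 1.0833] twist for +deg yaw 0.0
```

>>> move_arm --pt "0 0.032 0.14 0.17" --pt "0 0.064 0.28 0.34" --pt "0 0.096 0.42 0.51" --pt "0 0.128 0.56 0.68" --pt "0 0.16 0.7 0.85"

```text
time: 1.35
tool_pos: [0.4832, -0.0603, 0.2265]
tool_rot: [-1.88, 1.57, 2.153]
contact_force: [1.1, 0.4, 0.4]
opening: 0.0915
```

```bash
python3 -c "
from h import *
inc([.5455,-.204,.15])"
```

```text
t 1.35 pos [ 0.4832 -0.0603  0.2265] F [1.08 0.41 0.42] T [-0.08  0.11 -0.03] open 0.0915 yang -38.93 q [-0.28  0.27  1.62  0.    1.24  0.4 ]
inc [0.1911 0.347  0.1816] twist for +deg yaw 0.0
```

>>> move_arm --pt "0.03 0.1 0.05 0.05" --pt "0.08 0.2 0.1 0.107" --pt "0.14 0.3 0.15 0.107" --pt "0.19 0.347 0.18 0.107" --pt "0.19 0.347 0.18 0.107"

```text
time: 1.98
tool_pos: [0.5454, -0.2021, 0.1483]
tool_rot: [-1.269, 1.566, 2.656]
contact_force: [0.4, 0.1, 0.1]
opening: 0.0919
```

```bash
python3 - <<'E'
from h import *
st()
t=robot.read_camera("top");s=robot.read_camera("scene")
crop("",t,270,140,140,110,5,"pics/d1.png");crop("",s,230,150,150,150,4,"pics/d2.png")
E
```

```text
t 1.98 pos [ 0.5454 -0.2021  0.1483] F [0.36 0.12 0.1 ] T [-0.06  0.08  0.  ] open 0.0919 yang -45.11 q [-0.49  0.52  1.47 -0.    1.16  0.3 ]
```

View pics/d1.png

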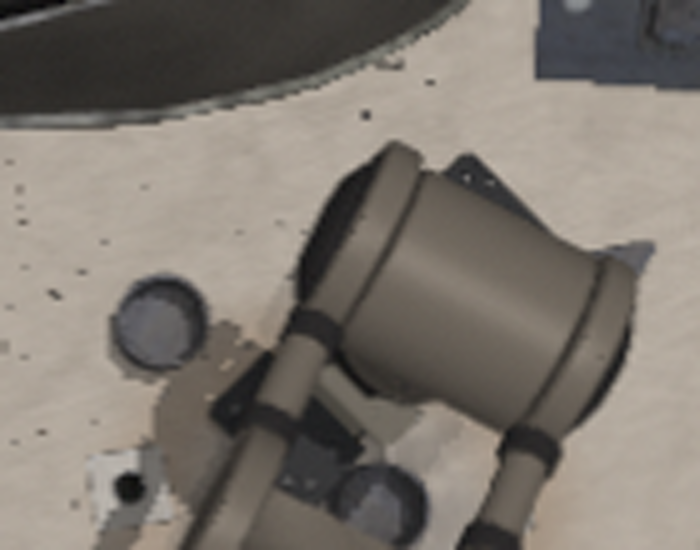

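View pics/d2.png

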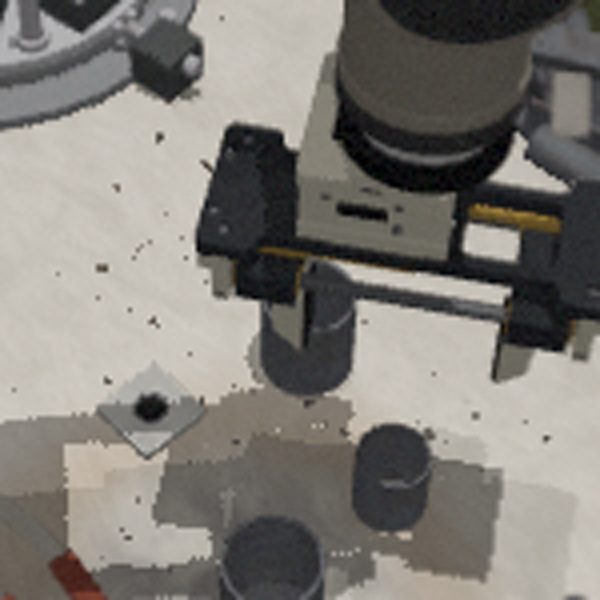

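```bash
python3 - <<'E'
from h import *
o,R=st()
s=robot.read_camera("scene")
c=cv2.resize(s[210:270,270:380,::-1].copy(),None,fx=7,fy=7,interpolation=cv2.INTER_CUBIC)
for sg in(-1,1):
    q=[o["tool_pos"]+sg*R[:,1]*a+R[:,2]*b for a,b in((.046,.0095),(.046,-.0095),(.065,-.0095),(.065,.0095))]
    uv=((proj("scene",np.array(q))-[270,210]+.5)*7-.5).round().astype(int);cv2.polylines(c,[uv],True,(0,255,0),1)
cv2.imwrite("pics/d3.png",c)
E
```

```text
t 2.08 pos [ 0.5461 -0.2008  0.1507] F [-0.3  -0.28 -0.31] T [-0.04  0.08 -0.  ] open 0.0914 yang -45.0 q [-0.48  0.51  1.47  0.    1.16  0.3 ]
```

View pics/d3.png

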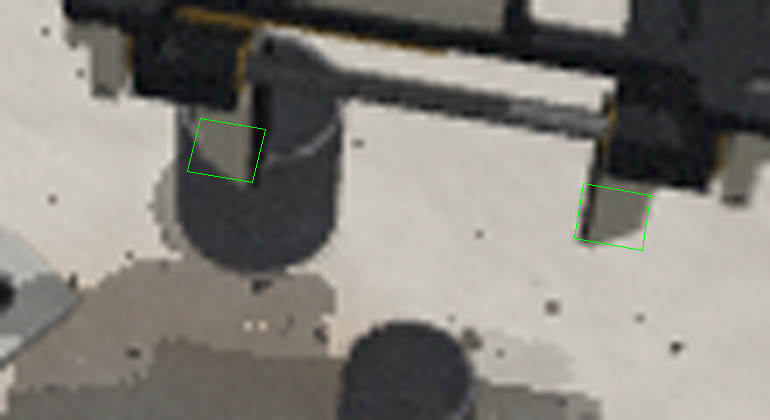

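```bash
python3 -c "
from h import *
inc([.547,-.205,.0265])"
```

```text
t 2.12 pos [ 0.5464 -0.2006  0.1513] F [-0.05  0.84 -0.71] T [-0.06  0.15  0.01] open 0.0918 yang -44.97 q [-0.48  0.51  1.47  0.    1.16  0.3 ]
inc [0.312  0.0089 0.0069] twist for +deg yaw 0.0
```

>>> move_arm --pt "0.06 0.009 0.007 0" --pt "0.13 0.009 0.007 0" --pt "0.2 0.009 0.007 0" --pt "0.22 0.009 0.007 0" --pt "0.22 0.009 0.007 0"

```text
time: 2.75
tool_pos: [0.5473, -0.2053, 0.0635]
tool_rot: [2.064, 1.57, -0.292]
contact_force: [-0.3, -0.4, 0.6]
opening: 0.0918
```

```bash
cat >> h.py <<'E'
def fing(name,opn=.046,o4=(270,210,110,60),k=7,cam="scene",extra=[]):
    o,R=st();s=robot.read_camera(cam)
    u,v,w,h=o4
    c=cv2.resize(s[v:v+h,u:u+w,::-1].copy(),None,fx=k,fy=k,interpolation=cv2.INTER_CUBIC)
    L=[np.array([o["tool_pos"]+sg*R[:,1]*a+R[:,2]*b for a,b in((opn,.0095),(opn,-.0095),(opn+.019,-.0095),(opn+.019,.0095))]) for sg in(-1,1)]
    for q in L+extra:
        uv=((proj(cam,q)-[u,v]+.5)*k-.5).round().astype(int);cv2.polylines(c,[uv],True,(0,255,0),1)
    cv2.imwrite(name,c)
def circ(p,r):
    t=np.linspace(0,2*np.pi,60);return np.array(p)+r*np.c_[np.cos(t),np.sin(t),0*t]
E
python3 - <<'E'
from h import *
fing("pics/d4.png",o4=(270,230,110,80),extra=[circ((.547,-.205,.048),.021)])
inc([.547,-.205,.0265])
E
```

```text
t 2.75 pos [ 0.5473 -0.2053  0.0635] F [-0.34 -0.42  0.63] T [-0.12  0.11 -0.05] open 0.0918 yang -44.95 q [-0.49  0.62  1.56  0.    0.97  0.29]
t 2.8 pos [ 0.5477 -0.2057  0.064 ] F [ 0.57 -0.77  0.42] T [-0.08  0.11 -0.05] open 0.0923 yang -44.96 q [-0.49  0.62  1.56  0.    0.97  0.29]
inc [ 0.0938 -0.0026  0.    ] twist for +deg yaw 0.0
```

View pics/d4.png

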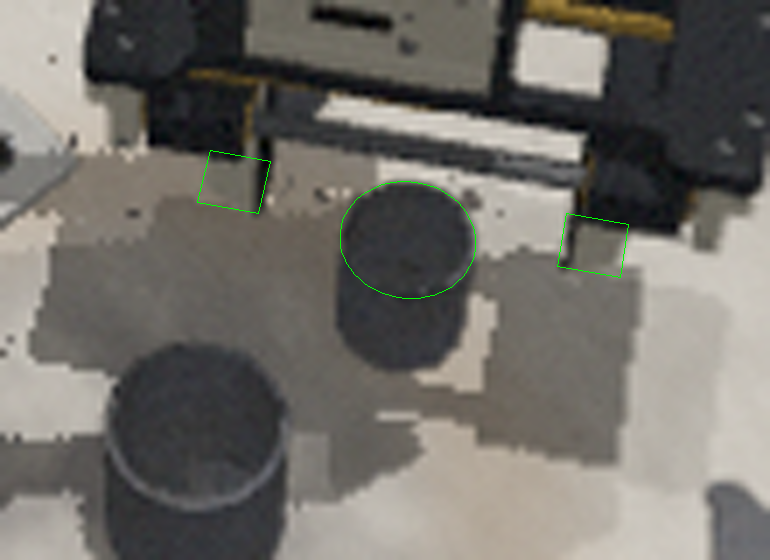

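>>> move_arm --pt "0.03 0 0 0" --pt "0.06 0 0 0" --pt "0.085 0 0 0" --pt "0.093 0 0 0" --pt "0.093 0 0 0"

```text
time: 3.42
tool_pos: [0.5469, -0.2057, 0.0251]
tool_rot: [-1.452, 1.57, 2.475]
contact_force: [0.3, 0.2, -0.2]
opening: 0.0917
```

```bash
python3 -c "
from h import *
st()"
```

```text
t 3.42 pos [ 0.5469 -0.2057  0.0251] F [ 0.34  0.17 -0.2 ] T [-0.05  0.16 -0.  ] open 0.0917 yang -45.0 q [-0.49  0.67  1.58  0.    0.89  0.29]
```

>>> move_arm --pt "-0.004 0 0 0" --pt "-0.004 0 0 0" --pt "-0.004 0 0 0" --pt "-0.004 0 0 0" --pt "-0.004 0 0 0" --gripper 1 --squeeze 40

```text
time: 4.05
tool_pos: [0.547, -0.2058, 0.0272]
tool_rot: [2.692, 1.571, 0.336]
contact_force: [0.2, 0.9, -0.1]
opening: 0.0462
```

>>> move_arm --pt "0 0 0 0" --pt "0 0 0 0" --pt "0 0 0 0"

```text
time: 4.42
tool_pos: [0.5469, -0.2058, 0.0271]
tool_rot: [-1.728, 1.571, 2.199]
contact_force: [-0.0, 0.0, 0.8]
opening: 0.0403
```

>>> move_arm --pt "-0.05 0 0 0" --pt "-0.15 0 0 0" --pt "-0.25 0 0 0" --pt "-0.35 0 0 0" --pt "-0.35 0 0 0"

```text
time: 5.05
tool_pos: [0.5486, -0.2066, 0.1704]
tool_rot: [1.881, 1.564, -0.475]
contact_force: [-0.7, 0.4, -1.4]
opening: 0.0406
```

```bash
python3 - <<'E'
from h import *
fing("pics/d5.png",opn=.021,o4=(260,190,130,90),k=6)
inc([.476,.3105,.17],0)
E
```

```text
t 5.05 pos [ 0.5486 -0.2066  0.1704] F [-0.7   0.41 -1.37] T [-0.1   0.09 -0.01] open 0.0406 yang -44.99 q [-0.49  0.5   1.44  0.    1.2   0.29]
t 5.1 pos [ 0.5474 -0.206   0.168 ] F [-1.08  0.35 -2.14] T [-0.09  0.13  0.02] open 0.0405 yang -44.99 q [-0.49  0.5   1.44  0.    1.2   0.29]
inc [-0.0069 -1.0392 -0.787 ] twist for +deg yaw 0.0
```

View pics/d5.png

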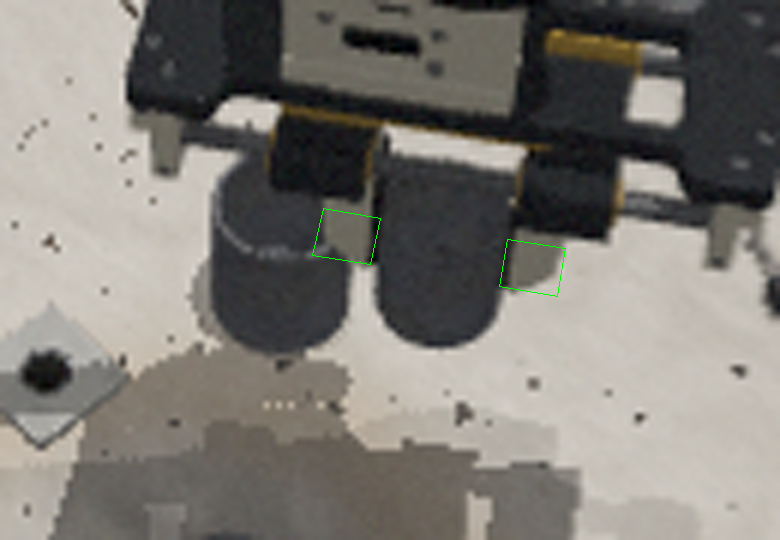

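>>> move_arm --pt "-0.04 -0.08 -0.06 0" --pt "-0.08 -0.18 -0.136 -0.05" --pt "-0.08 -0.29 -0.22 -0.15" --pt "-0.08 -0.4 -0.3 -0.25" --pt "-0.08 -0.5 -0.38 -0.3"

```text
time: 5.72
tool_pos: [0.5115, 0.0448, 0.1972]
tool_rot: [-1.204, 1.567, 3.04]
contact_force: [0.6, 1.0, -1.4]
opening: 0.0406
```

```bash
python3 -c "
from h import *
inc([.476,.3105,.2])"
```

```text
t 5.72 pos [0.5115 0.0448 0.1972] F [ 0.64  0.99 -1.35] T [-0.16  0.08 -0.05] open 0.0406 yang -26.86 q [-0.06  0.35  1.6   0.    1.2   0.41]
inc [-0.0064 -0.3792 -0.5524] twist for +deg yaw 0.0
```

>>> move_arm --pt "0 -0.09 -0.13 -0.05" --pt "0 -0.18 -0.26 -0.12" --pt "0 -0.26 -0.38 -0.19" --pt "0 -0.33 -0.48 -0.255" --pt "0 -0.37 -0.54 -0.255"

```text
time: 6.35
tool_pos: [0.4775, 0.3047, 0.1968]
tool_rot: [-1.015, 1.567, -2.787]
contact_force: [0.8, -0.5, -2.1]
opening: 0.0404
```

>>> move_arm --pt "0.05 0 0 0" --pt "0.1 0 0 0" --pt "0.15 0 0 0" --pt "0.15 0 0 0"

```text
time: 6.85
tool_pos: [0.4773, 0.3019, 0.1359]
tool_rot: [-0.943, 1.564, -2.718]
contact_force: [-0.1, -0.7, -2.3]
opening: 0.0407
```

```bash
python3 - <<'E'
from h import *
fing("pics/e1.png",opn=.021,o4=(160,60,130,100),k=6)
inc([.476,.3105,.11])
t=robot.read_camera("top");crop("",t,115,150,120,110,5,"pics/e2.png")
E
```

```text
t 6.85 pos [0.4773 0.3019 0.1359] F [-0.09 -0.68 -2.28] T [-0.1   0.06  0.04] open 0.0407 yang -11.69 q [0.43 0.5  1.54 0.   1.11 0.63]
t 6.9 pos [0.4782 0.3023 0.1374] F [-0.46  0.8  -0.68] T [-0.08 -0.    0.02] open 0.0405 yang -11.7 q [0.43 0.5  1.53 0.   1.11 0.63]
inc [ 0.0685 -0.0093 -0.0192] twist for +deg yaw 0.0
```

View pics/e1.png

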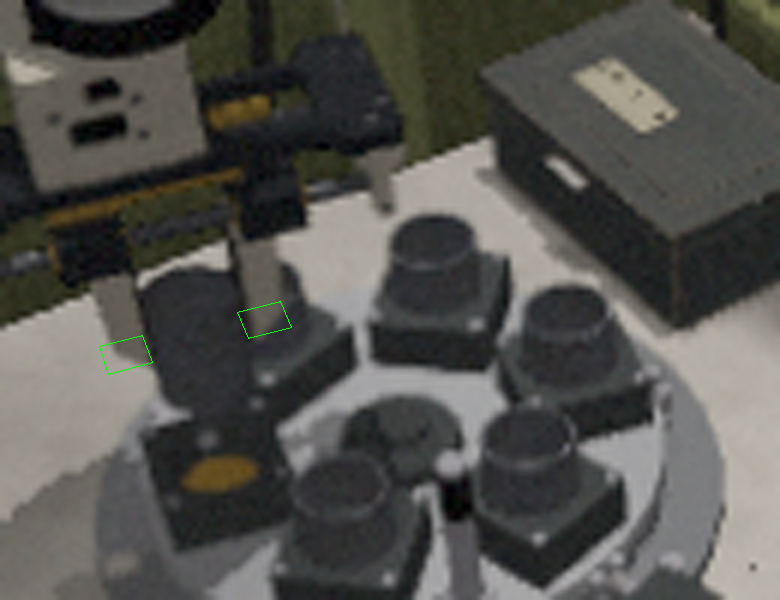

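View pics/e2.png

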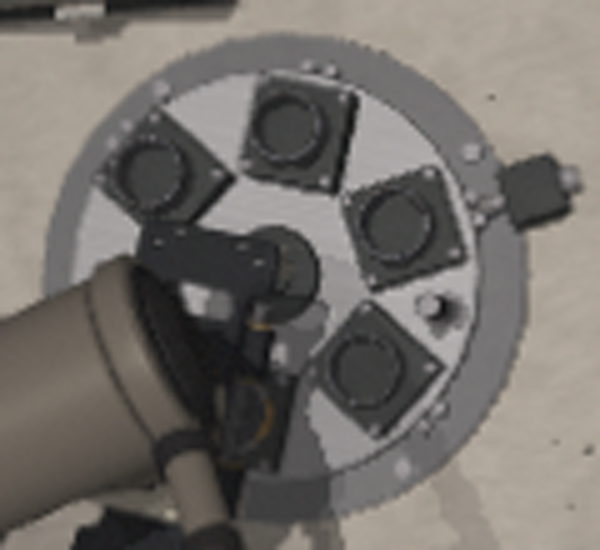

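>>> move_arm --pt "0.02 -0.006 -0.021 0" --pt "0.05 -0.006 -0.021 0" --pt "0.08 -0.006 -0.021 0" --pt "0.1 -0.006 -0.021 0" --pt "0.1 -0.006 -0.021 0"

```text
time: 7.58
tool_pos: [0.4781, 0.3112, 0.0982]
tool_rot: [-0.936, 1.569, -2.711]
contact_force: [-0.0, -0.8, -0.7]
opening: 0.0407
```

```bash
python3 - <<'E'
from h import *
o,R=st()
p=o["tool_pos"]
fing("pics/e3.png",opn=.021,o4=(160,70,90,80),k=8,extra=[circ((.4772,.3110,.061),.025),circ((.4772,.3110,.061),.022),circ(p-[0,0,.027],.021)])
inc([.4772,.3110,.09])
E
```

```text
t 7.58 pos [0.4781 0.3112 0.0982] F [-0.05 -0.82 -0.73] T [-0.08  0.05  0.03] open 0.0407 yang -11.7 q [0.44 0.55 1.57 0.   1.02 0.65]
t 7.58 pos [0.4781 0.3112 0.0982] F [-0.05 -0.82 -0.73] T [-0.08  0.05  0.03] open 0.0407 yang -11.7 q [0.44 0.55 1.57 0.   1.02 0.65]
t 7.62 pos [0.4785 0.3113 0.0989] F [ 0.32 -0.24 -0.32] T [-0.1   0.06  0.02] open 0.0409 yang -11.7 q [0.44 0.55 1.56 0.   1.03 0.65]
inc [ 0.0222 -0.0029  0.0014] twist for +deg yaw 0.0
```

View pics/e3.png

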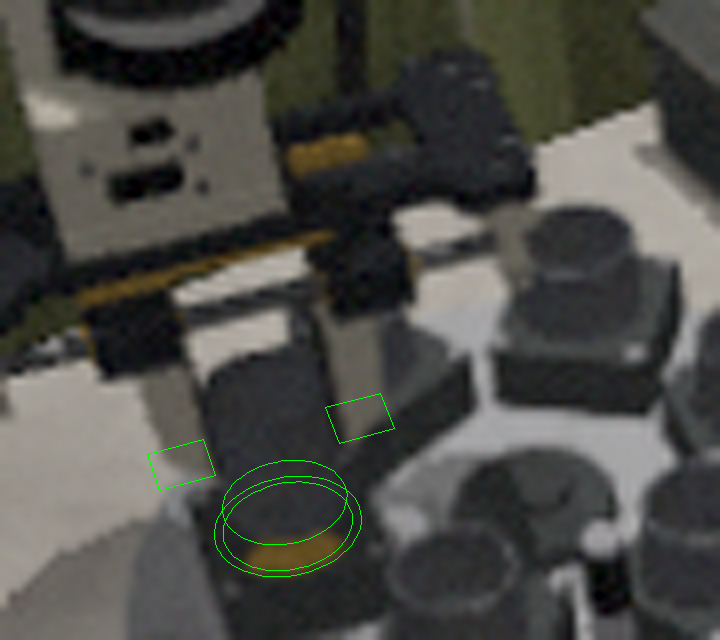

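```bash
python3 - <<'E'
from h import *
o,R=st()
s=robot.read_camera("scene")
acc=s.astype(float)
c=acc[100:150,175:225,::-1]
c=np.clip(c*2.2,0,255).astype(np.uint8);c=cv2.resize(c,None,fx=12,fy=12,interpolation=cv2.INTER_CUBIC)
cv2.imwrite("pics/e4.png",c)
s0=cv2.imread("pics/scene0.png").astype(float)[100:150,175:225];c=cv2.resize(np.clip(s0*2.2,0,255).astype(np.uint8),None,fx=12,fy=12,interpolation=cv2.INTER_CUBIC)
for r in(.022,.025):
  uv=((proj("scene",circ((.4772,.3110,.061),r))-[175,100]+.5)*12-.5).round().astype(int);cv2.polylines(c,[uv],True,(0,255,0),1)
cv2.imwrite("pics/e5.png",c)
E
```

```text
t 7.62 pos [0.4785 0.3113 0.0989] F [ 0.32 -0.24 -0.32] T [-0.1   0.06  0.02] open 0.0409 yang -11.7 q [0.44 0.55 1.56 0.   1.03 0.65]
```

View pics/e4.png

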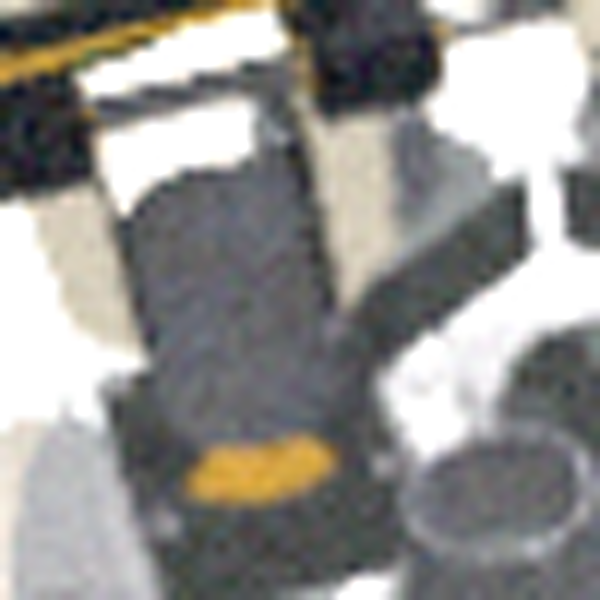

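View pics/e5.png

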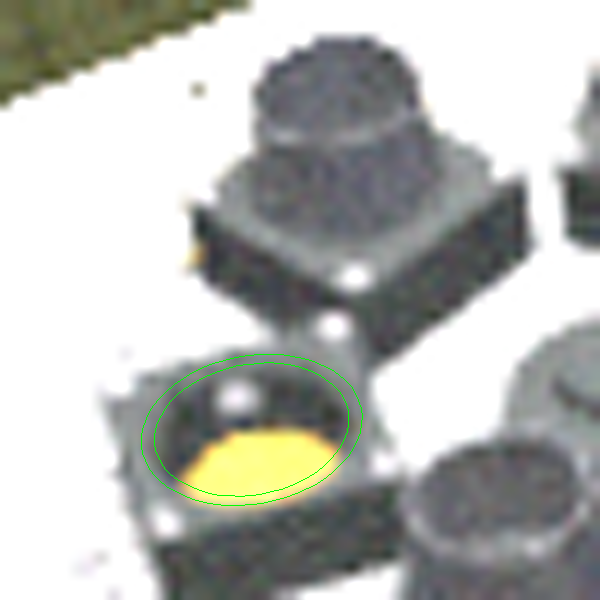

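>>> move_arm --pt "0.005 -0.0015 0 0" --pt "0.01 -0.0015 0 0" --pt "0.015 -0.0015 0 0" --pt "0.02 -0.0015 0 0" --pt "0.02 -0.0015 0 0"

```text
time: 8.3
tool_pos: [0.4778, 0.3116, 0.0909]
tool_rot: [-1.137, 1.571, -2.912]
contact_force: [0.6, -0.3, -0.9]
opening: 0.0407
```

>>> move_arm --pt "0.0025 0 0 0" --pt "0.005 0 0 0" --pt "0.005 0 0 0"

```text
time: 8.68
tool_pos: [0.4779, 0.3116, 0.0891]
tool_rot: [-1.503, 1.571, 3.006]
contact_force: [-0.2, -0.3, -1.8]
opening: 0.0407
```

>>> move_arm --pt "0.0025 0 0.001 0" --pt "0.005 0 0.001 0" --pt "0.005 0 0.001 0"

```text
time: 9.05
tool_pos: [0.4778, 0.3112, 0.087]
tool_rot: [-1.478, 1.571, 3.03]
contact_force: [-0.1, 1.1, -1.5]
opening: 0.0408
```

>>> move_arm --pt "0.0025 0 0 0" --pt "0.005 0 0 0" --pt "0.005 0 0 0"

```text
time: 9.43
tool_pos: [0.4778, 0.3112, 0.085]
tool_rot: [-1.499, 1.571, 3.009]
contact_force: [-0.4, 0.6, -1.4]
opening: 0.0407
```

>>> move_arm --pt "0.0025 0 0 0" --pt "0.0025 0 0 0"

```text
time: 9.68
tool_pos: [0.4778, 0.3112, 0.0841]
tool_rot: [-1.44, 1.571, 3.068]
contact_force: [-1.2, -0.7, -1.9]
opening: 0.0404
```

>>> move_arm --pt "0.0025 0 0 0" --pt "0.0025 0 0 0"

```text
time: 9.93
tool_pos: [0.4778, 0.3112, 0.083]
tool_rot: [-1.699, 1.571, 2.809]
contact_force: [-0.5, 0.9, -0.7]
opening: 0.0406
```

>>> move_arm --pt "0.0025 0 0 0" --pt "0.0025 0 0 0"

```text
time: 10.18
tool_pos: [0.4778, 0.3112, 0.0821]
tool_rot: [-1.691, 1.571, 2.818]
contact_force: [-1.9, 0.2, -1.3]
opening: 0.0408
```

>>> move_arm --pt "0.0025 0 0 0" --pt "0.0025 0 0 0"

```text
time: 10.42
tool_pos: [0.4778, 0.3112, 0.0811]
tool_rot: [-2.387, 1.571, 2.122]
contact_force: [-1.6, 0.5, -0.2]
opening: 0.0407
```

>>> move_arm --pt "0.0025 0 0 0" --pt "0.0025 0 0 0"

```text
time: 10.68
tool_pos: [0.4778, 0.3112, 0.08]
tool_rot: [-1.605, 1.571, 2.904]
contact_force: [-2.3, 0.6, -0.5]
opening: 0.0407
```

>>> move_arm --pt "0.0025 0 0 0" --pt "0.0025 0 0 0"

```text
time: 10.92
tool_pos: [0.4778, 0.3112, 0.0791]
tool_rot: [-1.61, 1.571, 2.898]
contact_force: [-3.0, 2.0, -0.2]
opening: 0.041
```

```bash
python3 -c "
from h import *
st()"
```

```text
t 10.93 pos [0.4778 0.3112 0.0791] F [-3.02  2.01 -0.2 ] T [ 0.02  0.56 -0.02] open 0.041 yang -11.69 q [0.44 0.58 1.59 0.   0.98 0.65]
```

>>> move_arm --pt "0.0015 -0.0013 -0.0007 0" --pt "0.0025 -0.0013 -0.0007 0"

```text
time: 11.18
tool_pos: [0.4777, 0.3115, 0.0783]
tool_rot: [1.824, 1.57, 0.049]
contact_force: [-0.6, -0.8, 1.9]
opening: 0.0405
```

>>> move_arm --pt "0.0015 0 0 0" --pt "0.0025 0 0 0"

```text
time: 11.42
tool_pos: [0.4777, 0.3115, 0.0771]
tool_rot: [2.077, 1.57, 0.302]
contact_force: [-0.5, -0.1, -0.4]
opening: 0.0409
```

>>> move_arm --pt "0.0015 0 0 0" --pt "0.0015 0 0 0"

```text
time: 11.68
tool_pos: [0.4776, 0.3116, 0.0764]
tool_rot: [2.267, 1.57, 0.492]
contact_force: [1.2, 0.3, -1.3]
opening: 0.041
```

>>> move_arm --pt "0.0015 0 0 0" --pt "0.0015 0 0 0"

```text
time: 11.92
tool_pos: [0.4774, 0.3115, 0.0758]
tool_rot: [-0.375, 1.571, -2.15]
contact_force: [0.1, 0.2, -1.5]
opening: 0.0403
```

>>> move_arm --pt "0.0015 0 0 0" --pt "0.0015 0 0 0"

```text
time: 12.18
tool_pos: [0.4773, 0.3115, 0.0752]
tool_rot: [-1.018, 1.571, -2.793]
contact_force: [0.7, 0.1, -2.6]
opening: 0.0408
```

>>> move_arm --pt "0.0015 0 0 0" --pt "0.0015 0 0 0"

```text
time: 12.42
tool_pos: [0.4773, 0.3115, 0.0746]
tool_rot: [-1.343, 1.571, -3.118]
contact_force: [0.5, -0.2, -1.9]
opening: 0.0405
```

>>> move_arm --pt "0.0015 0 0 0" --pt "0.0015 0 0 0"

```text
time: 12.68
tool_pos: [0.4774, 0.3115, 0.0741]
tool_rot: [2.824, 1.571, 1.049]
contact_force: [0.6, 0.4, -1.1]
opening: 0.0403
```

>>> move_arm --pt "0.0015 0 0 0" --pt "0.0015 0 0 0"

```text
time: 12.92
tool_pos: [0.4774, 0.3116, 0.0735]
tool_rot: [3.081, 1.571, 1.306]
contact_force: [1.3, 0.3, -2.0]
opening: 0.0405
```

>>> move_arm --pt "0.0015 0 0 0" --pt "0.0015 0 0 0"

```text
time: 13.18
tool_pos: [0.4774, 0.3115, 0.0729]
tool_rot: [2.568, 1.571, 0.793]
contact_force: [0.2, 1.0, -1.0]
opening: 0.0407
```

>>> move_arm --pt "0.0015 0 0 0" --pt "0.0015 0 0 0"

```text
time: 13.42
tool_pos: [0.4774, 0.3115, 0.0723]
tool_rot: [-2.05, 1.571, 2.458]
contact_force: [-0.2, 0.9, -1.5]
opening: 0.0403
```

>>> move_arm --pt "0.0015 0 0 0" --pt "0.0015 0 0 0"

```text
time: 13.68
tool_pos: [0.4774, 0.3115, 0.0717]
tool_rot: [-1.992, 1.571, 2.517]
contact_force: [0.3, -0.3, -1.3]
opening: 0.0403
```

>>> move_arm --pt "0.0012 0 0 0" --pt "0.0012 0 0 0"

```text
time: 13.92
tool_pos: [0.4774, 0.3115, 0.0712]
tool_rot: [-1.968, 1.571, 2.54]
contact_force: [1.1, -1.1, -1.6]
opening: 0.0408
```

>>> move_arm --pt "0.0012 0 0 0" --pt "0.0012 0 0 0"

```text
time: 14.18
tool_pos: [0.4774, 0.3116, 0.0707]
tool_rot: [-2.862, 1.571, 1.646]
contact_force: [0.5, -0.0, -1.3]
opening: 0.0406
```

>>> move_arm --pt "0.0012 0 0 0" --pt "0.0012 0 0 0"

```text
time: 14.42
tool_pos: [0.4774, 0.3116, 0.0702]
tool_rot: [2.937, 1.571, 1.162]
contact_force: [0.9, -0.9, -0.5]
opening: 0.041
```

>>> move_arm --pt "0.0012 0 0 0" --pt "0.0012 0 0 0"

```text
time: 14.68
tool_pos: [0.4774, 0.3115, 0.0697]
tool_rot: [-2.469, 1.571, 2.039]
contact_force: [-0.6, -0.3, -1.2]
opening: 0.0409
```

>>> move_arm --pt "0.0012 0 0 0" --pt "0.0012 0 0 0"

```text
time: 14.92
tool_pos: [0.4774, 0.3116, 0.0693]
tool_rot: [2.413, 1.571, 0.638]
contact_force: [0.9, 0.1, -0.5]
opening: 0.041
```

>>> move_arm --pt "0.0012 0 0 0" --pt "0.0012 0 0 0"

```text
time: 15.18
tool_pos: [0.4775, 0.3116, 0.0693]
tool_rot: [2.371, 1.57, 0.596]
contact_force: [-0.8, -0.2, 5.3]
opening: 0.0408
```

>>> move_arm --pt "0.0012 0 0 0" --pt "0.0012 0 0 0"

```text
time: 15.42
tool_pos: [0.4775, 0.3117, 0.0693]
tool_rot: [2.33, 1.57, 0.555]
contact_force: [-2.9, -0.7, 8.2]
opening: 0.0407
```

>>> move_arm --pt "0.0012 0 0 0" --pt "0.0012 0 0 0"

```text
time: 15.68
tool_pos: [0.4775, 0.3117, 0.0692]
tool_rot: [2.318, 1.57, 0.543]
contact_force: [-3.2, -2.0, 11.2]
opening: 0.0408
```

>>> move_arm --pt "0.0006 0 0 0" --pt "0.001 0 0 0" --pt "0.001 0 0 0"

```text
time: 16.05
tool_pos: [0.4775, 0.3117, 0.0692]
tool_rot: [2.301, 1.57, 0.526]
contact_force: [-5.0, -2.3, 15.2]
opening: 0.0409
```

>>> move_arm --pt "0 0 0 0"

```text
time: 16.18
tool_pos: [0.4775, 0.3117, 0.0692]
tool_rot: [2.314, 1.57, 0.539]
contact_force: [-3.9, -1.4, 14.8]
opening: 0.0409
```

>>> move_arm --pt "0 0 0 0"

```text
time: 16.3
tool_pos: [0.4775, 0.3117, 0.0692]
tool_rot: [2.299, 1.569, 0.524]
contact_force: [-4.5, -2.1, 14.4]
opening: 0.0407
```

>>> move_arm --pt "0.0002 0 0 0" --pt "0.0002 0 0 0" --pt "0.0002 0 0 0"

```text
time: 16.68
tool_pos: [0.4775, 0.3117, 0.0692]
tool_rot: [2.299, 1.569, 0.524]
contact_force: [-4.5, -2.1, 15.7]
opening: 0.0407
```

>>> move_arm --pt "0 0 0 0" --pt "0 0 0 0"

```text
time: 16.92
tool_pos: [0.4775, 0.3117, 0.0692]
tool_rot: [2.291, 1.569, 0.516]
contact_force: [-4.4, -2.3, 15.5]
opening: 0.0407
```

```bash
python3 - <<'E'
from h import *
o,R=st()
fing("pics/f1.png",opn=.021,o4=(160,70,90,80),k=8)
st()
E
```

```text
t 16.93 pos [0.4775 0.3117 0.0692] F [-4.43 -2.33 15.47] T [-0.48  1.01 -0.03] open 0.0407 yang -11.69 q [0.44 0.59 1.6  0.   0.96 0.65]
t 16.93 pos [0.4775 0.3117 0.0692] F [-4.43 -2.33 15.47] T [-0.48  1.01 -0.03] open 0.0407 yang -11.69 q [0.44 0.59 1.6  0.   0.96 0.65]
t 16.98 pos [0.4775 0.3117 0.0692] F [-3.71 -2.9  15.79] T [-0.48  0.93 -0.03] open 0.0408 yang -11.69 q [0.44 0.59 1.6  0.   0.96 0.65]
```

View pics/f1.png

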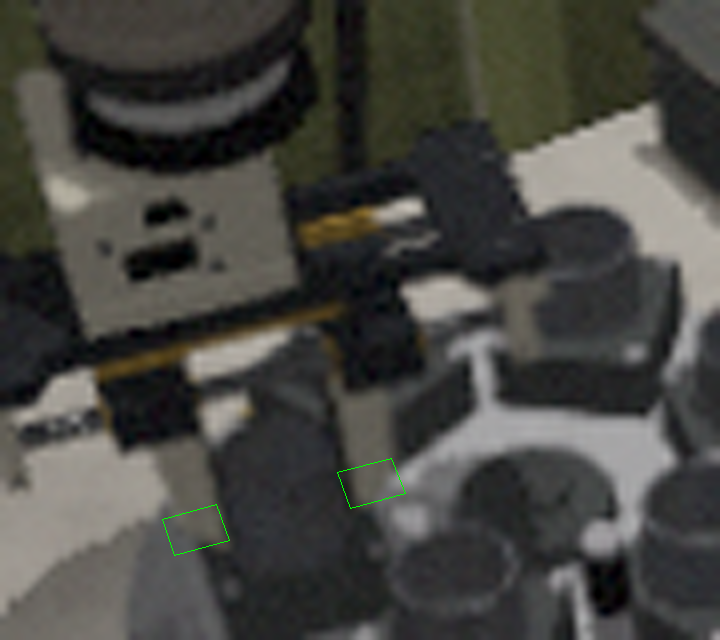

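>>> move_arm --pt "-0.002 0 0 0" --pt "-0.004 0 0 0" --pt "-0.005 0 0 0"

```text
time: 17.35
tool_pos: [0.4774, 0.3116, 0.0693]
tool_rot: [-3.02, 1.571, 1.489]
contact_force: [0.3, -0.5, 0.6]
opening: 0.0406
```

>>> move_arm --pt "0 0 0 0" --pt "0 0 0 0" --pt "0 0 0 0" --pt "0 0 0 0" --pt "0 0 0 0" --gripper 0

```text
time: 17.98
tool_pos: [0.4774, 0.3116, 0.0694]
tool_rot: [2.901, 1.571, 1.127]
contact_force: [-0.9, -0.2, 0.6]
opening: 0.0858
```

>>> move_arm --pt "-0.03 0 0 0" --pt "-0.1 0 0 0" --pt "-0.2 0 0 0" --pt "-0.3 0 0 0" --pt "-0.3 0 0 0" --gripper 0.5

```text
time: 18.6
tool_pos: [0.4791, 0.3125, 0.1939]
tool_rot: [2.223, 1.562, 0.449]
contact_force: [-0.2, 0.9, -0.4]
opening: 0.0474
```

```bash
python3 - <<'E'
from h import *
s=robot.read_camera("scene");crop("",s,160,70,120,100,6,"pics/g1.png")
inc([.538,.188,.15])
E
```

```text
t 18.65 pos [0.4781 0.3119 0.1916] F [-0.17  0.51  0.08] T [-0.13  0.04  0.06] open 0.0466 yang -11.69 q [0.44 0.45 1.45 0.   1.23 0.65]
inc [0.1041 0.2091 0.2732] twist for +deg yaw 0.0
```

View pics/g1.png

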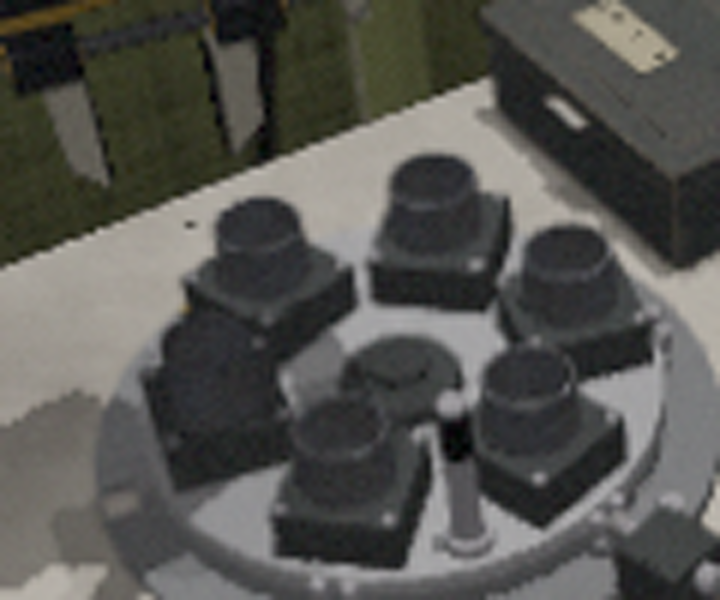

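>>> move_arm --pt "0 0.05 0.065 0" --pt "0 0.11 0.14 0" --pt "0 0.17 0.22 0" --pt "0.04 0.211 0.272 0" --pt "0.08 0.211 0.272 0"

```text
time: 19.27
tool_pos: [0.5381, 0.1862, 0.156]
tool_rot: [-1.101, 1.569, -2.879]
contact_force: [0.6, -0.6, 0.2]
opening: 0.0461
```

>>> move_arm --pt "0 0 0 0" --pt "0 0 0 0"

```text
time: 19.52
tool_pos: [0.5376, 0.1889, 0.1575]
tool_rot: [-2.298, 1.57, 2.211]
contact_force: [0.3, 0.6, 0.3]
opening: 0.0463
```

```bash
python3 - <<'E'
from h import *
fing("pics/g2.png",opn=.0235,o4=(170,60,110,85),k=7,extra=[circ((.5386,.1883,.119),.0065)])
inc([.5386,.1883,.092])
E
```

```text
t 19.52 pos [0.5376 0.1889 0.1575] F [0.33 0.56 0.33] T [-0.06  0.04 -0.03] open 0.0463 yang -11.63 q [0.2  0.48 1.5  0.   1.16 0.41]
t 19.57 pos [0.5379 0.1889 0.1578] F [-0.69 -0.01 -0.52] T [-0.11  0.09  0.01] open 0.0458 yang -11.62 q [0.2  0.48 1.5  0.   1.16 0.41]
inc [0.1646 0.002  0.0012] twist for +deg yaw 0.0
```

View pics/g2.png

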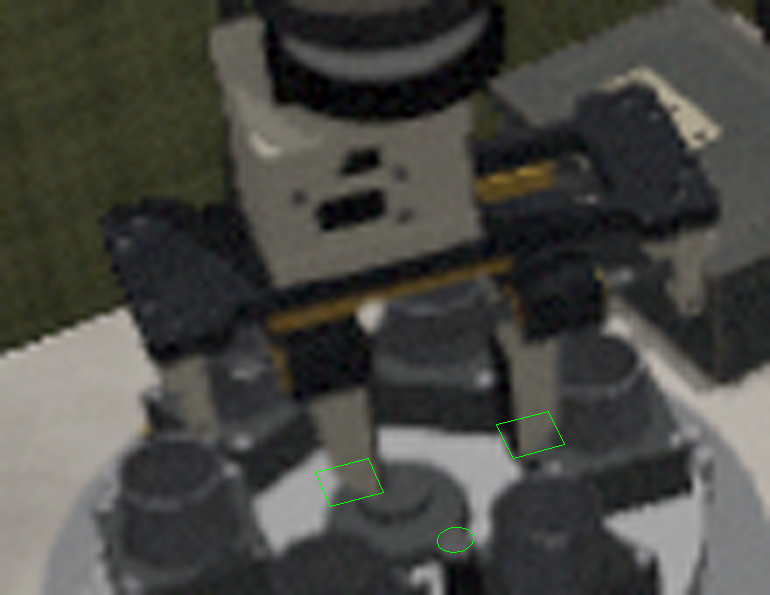

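>>> move_arm --pt "0.04 0.002 0.001 0" --pt "0.09 0.002 0.001 0" --pt "0.13 0.002 0.001 0" --pt "0.16 0.002 0.001 0" --pt "0.16 0.002 0.001 0"

```text
time: 20.2
tool_pos: [0.5381, 0.1873, 0.0923]
tool_rot: [-1.218, 1.569, -2.993]
contact_force: [-0.1, 0.4, 0.2]
opening: 0.0461
```

```bash
python3 - <<'E'
from h import *
fing("pics/g3.png",opn=.0235,o4=(170,80,110,85),k=7,extra=[circ((.5386,.1883,.119),.0065)])
inc([.5386,.1883,.092])
E
```

```text
t 20.2 pos [0.5381 0.1873 0.0923] F [-0.13  0.37  0.24] T [-0.08  0.11 -0.04] open 0.0461 yang -11.69 q [0.2  0.56 1.57 0.   1.01 0.4 ]
t 20.25 pos [0.5387 0.1874 0.0932] F [0.29 0.59 0.72] T [-0.05 -0.   -0.04] open 0.0459 yang -11.69 q [0.2  0.56 1.57 0.   1.01 0.4 ]
inc [ 0.003  -0.0006 -0.0022] twist for +deg yaw 0.0
```

View pics/g3.png

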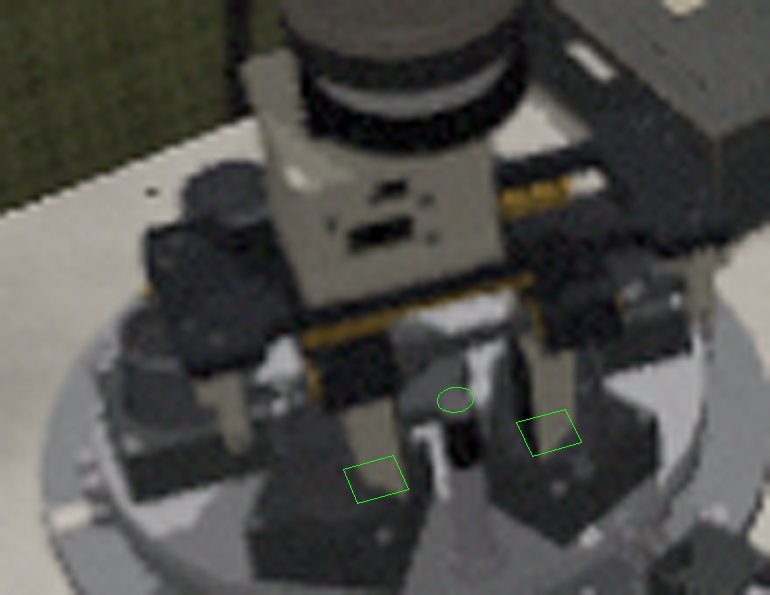

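>>> move_arm --pt "0.002 0 -0.002 0" --pt "0.002 0 -0.002 0" --pt "0.002 0 -0.002 0" --pt "0.002 0 -0.002 0" --pt "0.002 0 -0.002 0" --gripper 1 --squeeze 15

```text
time: 20.88
tool_pos: [0.5385, 0.1882, 0.0928]
tool_rot: [-1.675, 1.57, 2.834]
contact_force: [-3.7, 0.1, 3.9]
opening: 0.0143
```

```bash
python3 - <<'E'
from h import *
o,R=st()
C=np.array([.5606,.294]);r0=np.array([.5386,.1883])-C
for a in (6,12,18,24,30,36,42,48,54,60):
    A=np.radians(-a);p=C+np.array([[np.cos(A),-np.sin(A)],[np.sin(A),np.cos(A)]])@r0
    d=p-np.array([.5386,.1883]);print(a,p.round(4),(R.T@[*d,0]/.4).round(4),a/60)
E
```

```text
t 20.88 pos [0.5385 0.1882 0.0928] F [-3.74  0.1   3.93] T [-0.03  0.6   0.05] open 0.0143 yang -11.69 q [0.2  0.56 1.57 0.   1.01 0.41]
6 [0.5277 0.1912] [ 0.     -0.0282 -0.0015] 0.1
12 [0.5171 0.1952] [ 0.     -0.0561 -0.006 ] 0.2
18 [0.507  0.2003] [ 0.     -0.0834 -0.0133] 0.3
24 [0.4975 0.2064] [ 1.000e-04 -1.098e-01 -2.350e-02] 0.4
30 [0.4887 0.2135] [ 1.000e-04 -1.349e-01 -3.630e-02] 0.5
36 [0.4807 0.2214] [ 1.000e-04 -1.586e-01 -5.170e-02] 0.6
42 [0.4735 0.2302] [ 1.000e-04 -1.805e-01 -6.950e-02] 0.7
48 [0.4673 0.2396] [ 1.000e-04 -2.005e-01 -8.950e-02] 0.8
54 [0.4622 0.2497] [ 1.000e-04 -2.182e-01 -1.115e-01] 0.9
60 [0.4581 0.2602] [ 1.000e-04 -2.336e-01 -1.352e-01] 1.0
```

>>> move_arm --pt "0 -0.0188 -0.0007 0.067" --pt "0 -0.0376 -0.0026 0.133" --pt "0 -0.0561 -0.0059 0.2" --pt "0 -0.0744 -0.0105 0.267" --pt "0 -0.0923 -0.0163 0.333"

```text
time: 21.5
tool_pos: [0.5043, 0.2016, 0.0929]
tool_rot: [1.615, 1.57, -0.511]
contact_force: [0.0, -2.3, 1.4]
opening: 0.0144
```

>>> move_arm --pt "0 -0.0188 -0.0007 0.067" --pt "0 -0.0376 -0.0026 0.133" --pt "0 -0.0561 -0.0059 0.2" --pt "0 -0.0744 -0.0105 0.267" --pt "0 -0.0923 -0.0163 0.333"

```text
time: 22.12
tool_pos: [0.4754, 0.2262, 0.0928]
tool_rot: [0.277, 1.569, -2.198]
contact_force: [-3.6, -4.6, 4.9]
opening: 0.0144
```

```bash
python3 - <<'E'
from h import *
o,R=st()
C=np.array([.5606,.294]);d=o["tool_pos"][:2]-C;print(np.linalg.norm(d),np.degrees(np.arctan2(d[1],d[0]))%360)
E
```

```text
t 22.12 pos [0.4754 0.2262 0.0928] F [-3.6  -4.59  4.91] T [-0.68  0.7  -0.05] open 0.0144 yang -51.78 q [ 0.3   0.49  1.7  -0.    0.95  1.2 ]
0.10890861029973367 218.49792507875216
```

>>> move_arm --pt "0 -0.0188 -0.0007 0.067" --pt "0 -0.0376 -0.0026 0.133" --pt "0 -0.0561 -0.0059 0.2" --pt "0 -0.0744 -0.0105 0.267" --pt "0 -0.0875 -0.0147 0.317"

```text
time: 22.75
tool_pos: [0.4577, 0.2562, 0.0928]
tool_rot: [0.613, 1.566, -2.193]
contact_force: [-5.9, -6.7, 8.5]
opening: 0.0147
```

>>> move_arm --pt "0 -0.0047 0 0.017" --pt "0 -0.0047 0 0.017" --pt "0 -0.0047 0 0.017"

```text
time: 23.12
tool_pos: [0.4563, 0.2597, 0.0928]
tool_rot: [-0.178, 1.567, -3.0]
contact_force: [-8.8, -0.1, 7.3]
opening: 0.0146
```

```bash
python3 - <<'E'
from h import *
o,R=st()
C=np.array([.5606,.294]);d=o["tool_pos"][:2]-C;print(np.linalg.norm(d),np.degrees(np.arctan2(d[1],d[0]))%360,"force in tool",(R.T@o["contact_force"]).round(2))
s=robot.read_camera("scene");crop("",s,160,70,130,110,6,"pics/g4.png")
E
```

```text
t 23.12 pos [0.4563 0.2597 0.0928] F [-8.82 -0.14  7.26] T [-0.1   1.47 -0.06] open 0.0146 yang -71.7 q [0.37 0.49 1.7  0.   0.95 1.62]
0.10976711276054138 198.211344210023 force in tool [-7.23 -2.64  8.45]
```

View pics/g4.png

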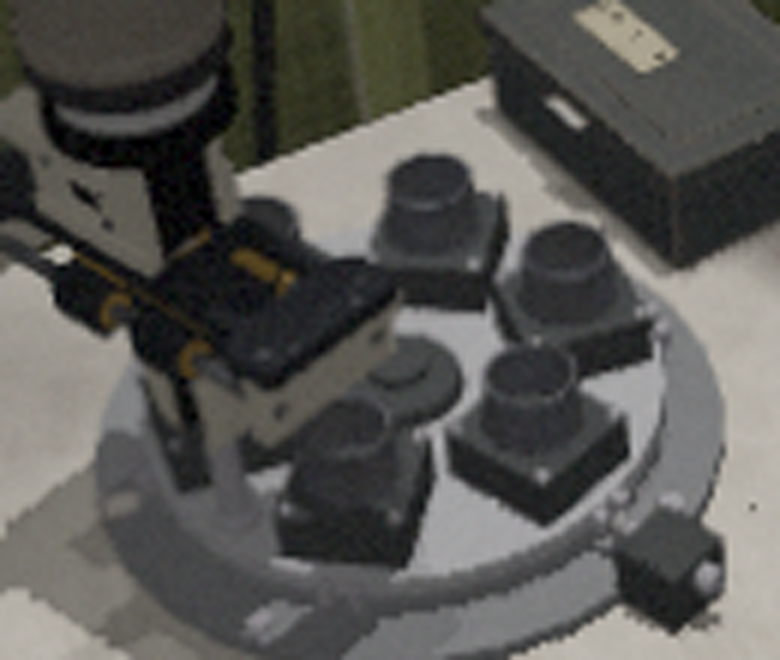

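>>> move_arm --pt "0 0 -0.003 0" --pt "0 0 -0.003 0" --pt "0 0 -0.003 0" --pt "0 0 -0.003 0" --pt "0 0 -0.003 0" --gripper 0.55

```text
time: 23.8
tool_pos: [0.4595, 0.2602, 0.0926]
tool_rot: [-2.847, 1.571, 0.614]
contact_force: [-0.9, 0.0, 0.1]
opening: 0.0411
```

```bash
python3 - <<'E'
from h import *
st()
E
```

```text
t 23.8 pos [0.4595 0.2602 0.0926] F [-0.91  0.01  0.11] T [-0.07  0.13 -0.01] open 0.0411 yang -71.69 q [0.37 0.49 1.69 0.   0.95 1.62]
```

>>> move_arm --pt "-0.05 0 0 0" --pt "-0.12 0 0 0" --pt "-0.2 0 0 0" --pt "-0.28 0 0 0" --pt "-0.28 0 0 0"

```text
time: 24.42
tool_pos: [0.4607, 0.2607, 0.2071]
tool_rot: [-3.082, 1.565, 0.379]
contact_force: [0.2, 0.4, -0.0]
opening: 0.0413
```

>>> move_arm --pt "0 0.1 0 0" --pt "0 0.25 0 0" --pt "0 0.4 0 0" --pt "0 0.5 0 0" --pt "0 0.5 0 0"

```text
time: 25.05
tool_pos: [0.5225, 0.0677, 0.2033]
tool_rot: [-0.129, 1.569, -2.955]
contact_force: [-1.2, 0.2, -0.4]
opening: 0.0411
```

```bash
python3 - <<'E'
from h import *
st()
s=robot.read_camera("scene");t=robot.read_camera("top");crop("",s,160,80,130,110,6,"pics/k1.png");crop("",t,115,150,120,110,5,"pics/k2.png")
cv2.imwrite("pics/k3.png",s[:,:,::-1]);st()
E
```

```text
t 25.05 pos [0.5225 0.0677 0.2033] F [-1.18  0.23 -0.42] T [-0.01  0.19 -0.02] open 0.0411 yang -71.94 q [-0.02  0.37  1.56 -0.    1.22  1.24]
t 25.15 pos [0.5217 0.0703 0.2036] F [-0.5  -0.15 -0.35] T [-0.08  0.2   0.06] open 0.0413 yang -71.75 q [-0.01  0.37  1.56  0.    1.22  1.24]
```

View pics/k1.png

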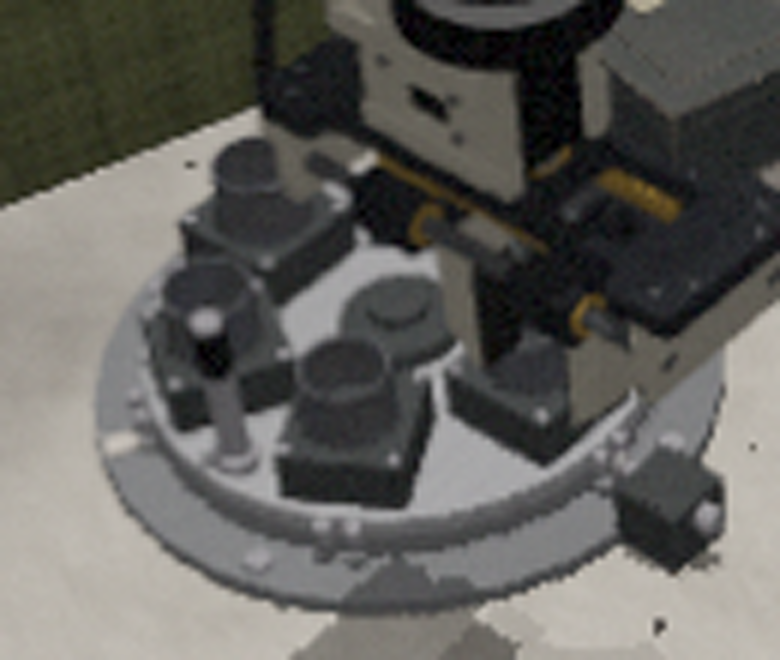

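View pics/k2.png

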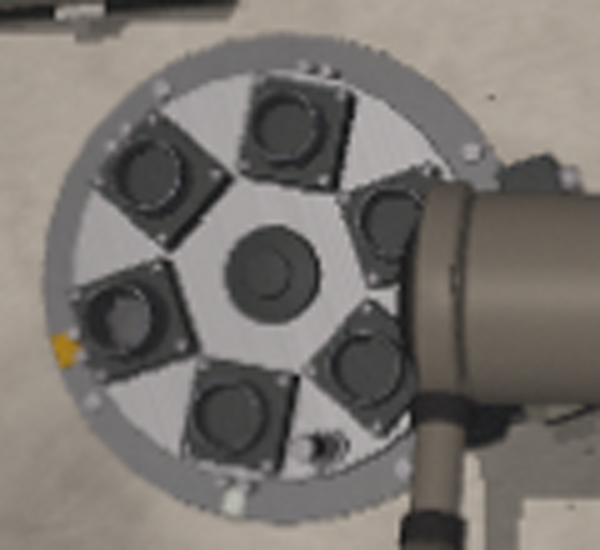

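View pics/k3.png

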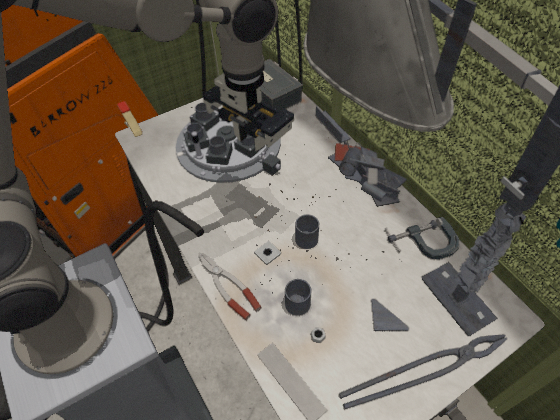

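```bash
python3 - <<'E'
from h import *
a=cv2.imread("pics/top0.png",0).astype(np.float32);b=cv2.cvtColor(robot.read_camera("top"),cv2.COLOR_RGB2GRAY).astype(np.float32)
# plate homography (z=.061): rectify so world rotation = image rotation
C=np.array([.559,.2935]);n=300;g=np.linspace(-.13,.13,n)
X=np.stack([*(C[:,None,None]+np.meshgrid(g,g)),np.full((n,n),.061)],-1)
uv=proj("top",X.reshape(-1,3)).reshape(n,n,2).astype(np.float32)
A=cv2.remap(a,uv[...,0],uv[...,1],1);B=cv2.remap(b,uv[...,0],uv[...,1],1)
yy,xx=np.mgrid[:n,:n];r=np.hypot(xx-149.5,yy-149.5)*.26/n
# keep block tops/edges region, away from arm (world y small -> low rows) 
m=((r>.05)&(r<.12)&(yy>140)).astype(np.uint8)
best=[]
for d in np.arange(-6,6.01,.25):
    M=cv2.getRotationMatrix2D((149.5,149.5),d,1);W=cv2.warpAffine(A,M,(n,n))
    best.append((np.corrcoef(W[m>0],B[m>0])[0,1],d))
best.sort();print(best[-4:])
# which sign is cw seen from above: columns=x, rows=y(up) -> image mirrored; positive cv d = ccw on screen = cw in world
E
```

```text
[(np.float64(0.9108705696755649), np.float64(-0.5)), (np.float64(0.9116481455890416), np.float64(-1.25)), (np.float64(0.9132892779327609), np.float64(-0.75)), (np.float64(0.9135220045314618), np.float64(-1.0))]
```

```bash
python3 - <<'E'
from h import *
f=lambda p,o,k:(np.array(p)+.5)/k-.5+np.array(o)
for cam,C,p0,p1 in (("scene",(.5610,.2937),f((391,283),(170,90),6),f((207,320),(160,80),6)),("top",(.5578,.2935),f((430,304),(115,150),5),f((307,447),(115,150),5))):
    a=[]
    for p in(p0,p1):
        q=back(cam,p,.119)[:2]-C;a.append(np.degrees(np.arctan2(q[1],q[0]))%360);print(cam,np.linalg.norm(q))
    print(a[0]-a[1])
# slow drift test between frames
st()
E
```

```text
scene 0.10843498898503212
scene 0.10789656477030582
58.75441036183514
top 0.10718858042477747
top 0.10745410549551554
59.011465867345095
t 25.2 pos [0.5217 0.0709 0.2039] F [ 0.76 -0.22 -0.39] T [-0.09  0.1  -0.05] open 0.0414 yang -71.68 q [-0.01  0.36  1.56  0.    1.22  1.24]
```

>>> move_arm --pt "0 0.05 0 0" --pt "0 0.15 0 0" --pt "0 0.25 0 0" --pt "0 0.35 0 0" --pt "0 0.35 0 0"

```text
time: 25.82
tool_pos: [0.5669, -0.0652, 0.2042]
tool_rot: [1.598, 1.57, -1.227]
contact_force: [-0.1, -0.3, -0.2]
opening: 0.041
```

>>> move_arm --pt "0 0 0 0" --pt "0 0 0 0" --pt "0 0 0 0" --pt "0 0 0 0"

```text
time: 26.32
tool_pos: [0.5662, -0.0621, 0.2047]
tool_rot: [2.916, 1.571, 0.094]
contact_force: [0.5, 0.0, 0.0]
opening: 0.041
```

```bash
python3 - <<'E'
from h import *
st()
t=robot.read_camera("top");s=robot.read_camera("scene")
crop("",t,115,150,120,110,5,"pics/m1.png");crop("",s,170,90,120,100,6,"pics/m2.png")
a=cv2.imread("pics/top0.png",0).astype(np.float32);b=cv2.cvtColor(t,cv2.COLOR_RGB2GRAY).astype(np.float32)
C=np.array([.559,.2935]);n=300;g=np.linspace(-.13,.13,n)
X=np.stack([*(C[:,None,None]+np.meshgrid(g,g)),np.full((n,n),.061)],-1)
uv=proj("top",X.reshape(-1,3)).reshape(n,n,2).astype(np.float32)
A=cv2.remap(a,uv[...,0],uv[...,1],1);B=cv2.remap(b,uv[...,0],uv[...,1],1)
yy,xx=np.mgrid[:n,:n];r=np.hypot(xx-149.5,yy-149.5)*.26/n
for m in ((r>.05)&(r<.12)&(yy>140),(r>.05)&(r<.12)&(xx>140),(r>.05)&(r<.12)):
    v=[]
    for d in np.arange(-4,4.01,.1):
        W=cv2.warpAffine(A,cv2.getRotationMatrix2D((149.5,149.5),d,1),(n,n));v.append((np.corrcoef(W[m],B[m])[0,1],d))
    print(max(v))
E
```

```text
t 26.32 pos [ 0.5662 -0.0621  0.2047] F [0.54 0.01 0.04] T [-0.06  0.17 -0.03] open 0.041 yang -71.64 q [-0.24  0.44  1.43  0.    1.27  1.01]
(np.float64(0.9136399938110603), np.float64(-0.8999999999999972))
(np.float64(0.9904017640594212), np.float64(-0.8999999999999972))
(np.float64(0.9067014543556338), np.float64(-0.8999999999999972))
```

View pics/m1.png

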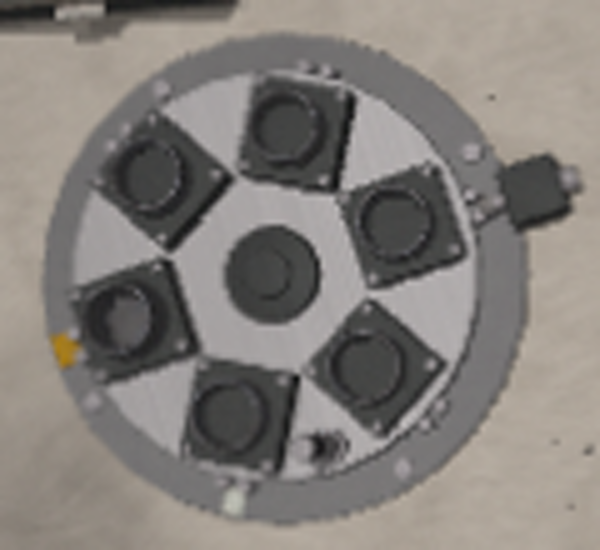

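View pics/m2.png

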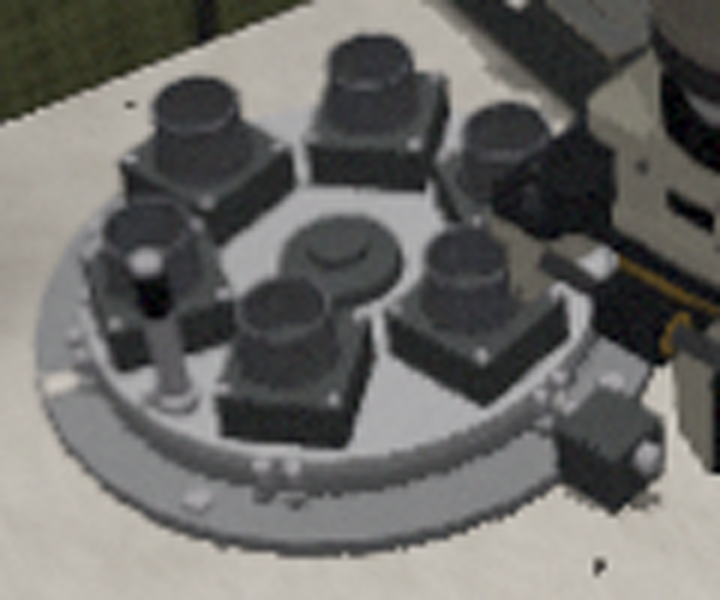

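```bash
python3 -c "
from cell import robot
print(robot.hand_in())"
```

```text
the job is handed in; nothing more can be done
None
```

I put the small tube into the empty nest and pressed it onto its seat. Then I turned the carousel one click clockwise by the post, let go, backed off and handed the job in at about 26 s.

- **Seating:** The tube grounded about 19 mm below the mouth. I held a push of about 15.5 N on the gauge, about 17 N with the tube's weight added, for over half a second. I saw only about 3 N at the spring balls, below the 4–10 N given. A higher peak could have fallen between readings. The depth shows the tube is past the balls.
- **Carousel:** The last pictures show the new tube at the yellow mark and the plate at rest. Image matching puts the turn at about 59.1° (1.03 rad). The post's position in the two cameras gave 58.8° and 59.0°, and the arm's own position at release had suggested about 60.6°. All are within 0.05 rad of the click at 1.047 rad.
- **Other checks:** The gripper was clear of the carousel with about zero force on it. The nut, washer and gusset looked unmoved in the picture after the turn; I did not measure them.
- **Disagreement:** The two cameras disagreed by about 3–4 mm on absolute positions. I trusted the scene camera because its view of the fingers matched the arm's reported pose.

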